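# Knock a stuck moulding out of its mould

### The job

A moulding is stuck in the cavity of the mould that lies cavity down on the bench. Set the mould squarely across the two rails of the knock-out stand, still cavity down, then take the mallet by its handle and strike the sprung ejector pin down smartly, with the mallet only, until the moulding drops onto the padded shelf below. Finish with the mould left on the rails, the pin sprung back up, the mallet stood on its head again on the bench clear of the stand, and the things lying about not disturbed.

Things in the scene. Friction and masses are not known exactly. Their poses are not given: they have to be found in the camera images.
- stand: Knock-out stand, fixed: dark base plate 116 (x) x 124 (y) mm, two bright upright side plates along its x, 104 mm long, 10 mm thick, centre planes at y = +39 and -39 mm (68 mm clear between). Their top edges, 150 mm above the bench, are the rails. Between them a lipped shelf with a rubber pad, its top 72 mm above the bench. Origin: centre of the underside, z up.
- mould: Aluminium mould half, 52 (x) x 96 (y) x 40 (z) mm, 0.52 kg, lying cavity down; origin at the centre of its underside (the cavity face), z up. It is to span the two rails with its long (y) axis across them. Grip it by its two long sides, 52 mm apart along x. The ejector pin stands up from the middle of its back. The cavity opens in the middle of the underside, 21 x 42 mm.
- ejector: The sprung steel ejector pin of the mould: round head 20 mm across and 6 mm thick on a stem with a coil spring. Its origin coincides with the mould's origin while the pin is up; it moves down with the pin. Not to be touched by the robot itself.
- ejector_top (a point): Centre of the top of the ejector's head, 60 mm above the mould's underside (20 mm above its back) while the pin is up.
- ejector_stroke (a joint): Travel of the ejector, m: 0 = up, 0.013 = fully down (the head then stands 1 mm clear of the back). The return spring takes 6 N to start and 12.5 N at the end, the stuck moulding some newtons more; the moulding comes free after 9 to 10 mm of travel and needs the pin driven nearly its whole stroke, in one blow or several.
- moulding: The moulded white tag stuck in the mould's cavity, 20 x 41 x 5 mm, long side along the mould's y; origin at the centre of its underside, about 8 mm above the mould's underside while it is stuck. Cannot be seen until it drops.
- mallet: Mallet standing on its head: round head 42 mm across and 72 mm tall, its axis upright, with a white nylon face at each end; wooden handle level along its -x (it may stick out over the bench's edge), 20 mm wide (y) and 24 mm high, its centre line 36 mm above the lower face, reaching 148 mm from the head's axis. 0.48 kg. Origin: centre of the lower face, z up along the head's axis.
- mallet_grip (a point): Point inside the handle, 52 mm from the head's axis (mallet frame -52, 0, 36 mm): a good place to grip it from above.
- beaker: Bystander, to be left alone: translucent empty measuring beaker, 64 mm across, 81 mm tall. Origin: centre of the underside.
- release_tin: Bystander, to be left alone: round yellow tin, 66 mm across, 27 mm tall. Origin: centre of the underside.
- sprue_cone: Bystander, to be left alone: small black moulded cone with a bent stem, 38 mm across, 52 mm tall. Origin: centre of the underside.
- casting_1: Bystander, to be left alone: flat moulded tag, 20 x 41 x 5 mm. Origin: centre of the underside.
- casting_2: Bystander, to be left alone: flat moulded star wheel, 34 mm across, 7 mm thick. Origin: centre of the underside.
- mould_plate: Bystander, to be left alone: plain square aluminium plate, 60 x 60 x 12 mm. Origin: centre of the underside.

How it is judged:
By the outcome, as a careful person would: the job done as asked, in the order asked, and still so for the second after the job is handed in, with the robot touching nothing.
It also fails if it takes over 58 s, if anything falls off the work surface, if the arm or the gripper's body presses on something with over 40 N, if the wrist force passes 120 N, or if a joint passes its speed limit or range.

### The arm

A 7-joint arm with a two-finger parallel gripper is mounted at the origin on a cart in front of the work surface, level with it; the furniture and walls round the work are solid. World frame = base frame: x ahead of the robot, y to its left, z up, the work surface at z = 0. Lengths are in m, angles in rad, forces in N, time in s.
With the tool pointing down it reaches from about 0.425 to 0.875 m from the base axis. Payload 8.4 kg.
Tool frame: the origin (TCP) lies at the centre of the arm's flange, where the gripper is bolted on; the fingertips stand 173 mm ahead of it and the grasp point (between the pads) lies 155 mm ahead of it; z points along the fingers, y is the line along which they close (so a half turn about z gives the same grasp; the last joint's range is limited). The gripper opens to 85 mm and grips with 20 to 120 N. Pads are 22 mm wide; open, the fingers measure 114 mm over their backs; the gripper's body (76 mm by 85 mm) begins 54 mm behind the grasp point. The pads swing forward as they close: fully open they stand 13 mm farther back than shut.
Start: joints at [-1.358, 0.333, 0.04, 1.465, -0.013, 1.343, -0.059], TCP at [0.199, 0.619, 0.405] pointing down, gripper open.
Joint ranges: [-2.58, 2.58], [-0.38, 2.09], [-1.3, 1.39], [0.25, 2.4], [-1.5, 4.64], [0.08, 2.09], [-2.65, 2.65]. Speed limits (rad/s): [2.22, 2.22, 2.79, 2.79, 3.14, 3.14, 3.14].

### API

Orientations are given as a rotation vector (axis times angle).
In Python, from cell import r, viewer, finish_job gives the robot as it stands.
- The arm moves only by the tool jog_arm, never from a script. Its argument "commands" is a list of rows, each a list of 2 entries, a list of its own where there are three numbers: the shift along the tool's x, y, z as a fraction of full scale, then the turn about the tool's z as a fraction of full scale. In form: [[[tx, ty, tz], twist], ...]. A call has 1 to 20 rows; each row shifts and turns the commanded pose from where the row before left it, along the tool's axes as they then stand; what a row does not reach is not made up. Full scale, the value 1, is 0.025 m for a shift and 0.08 rad for a turn. A row lasts 1/12 s, in which the tool goes at most 41.7 mm and 7.16 degrees, less where a joint would pass 70% of its speed; a pose out of reach is approached as far as the arm can. A call with a number of a shift or a turn outside -1 to 1 is refused whole. A call with a gripper value outside its range is refused whole. "claw" is the closure, from -1 (fully open) to 1 (shut), set as the call begins (left out, the last holds). The fingers move at their own pace and stop on an object; "force" is the grip in N (left out, the last holds). Time passes only in rows, so rows that do not move let the fingers close. It gives the time, the measured TCP pose, the force, the opening and the grip force at its end, in the units of the state.
- r.get_state(): the state, without advancing time (a new reading comes with each control period).
- viewer.grab_frame(name): name is "scene" or "side" or "wrist"; returns a dict with "pixels" (420x560x3 uint8, red, green, blue), "depth" (420x560 float32, m along the optical axis (not along the pixel's ray), 0 where there is no reading), "fx", "fy", "cx", "cy" (pixels), "pose" (4x4, takes a point from camera to world coordinates); the wrist camera has in their place "T_tool_cam" (4x4, takes a point from camera to tool coordinates, whose origin is the TCP and whose axes are the flange's). Camera axes: x right, y down, z forward; pixel columns grow to the right and rows downward; lengths in m; the calibration is good to about 2 mm. A picture is of the moment at which its call begins: read the wrist's pose just before it.
- finish_job(): hands the job in; it is judged then, once.
Trained networks look in the newest picture that a camera, given by its name, has taken for a name from the list of things; names that differ only in an ending like _2 or _b are one class to them, and where a whole thing is asked for, a point or a joint stands for the part that bears it (a point fixed in the world has none). Each returns a list of dicts, best first, with "p" (0 to 1); they miss things now and then, are a little off and sometimes report something else, mostly with a low value. They report only what shows in the picture. A call takes as long as a camera call.
- viewer.cut_out(camera, query): "region" (420x560 bool, what is visible of it) and "point" ([column, row] in pixels, amid what is visible of it).
- viewer.landmark_of(camera, query): "point" ([column, row] in pixels: a listed point, or the origin of a listed thing).
The state is a dict: "t": time; "q": joint angles; "joint_velocities": joint speeds; "joint_efforts": joint torques, N m; "ee_pos": TCP position; "eef_rot": TCP orientation; "contact_force": force on the tool from outside, world axes, zero at the start; "torque": the same for the moment, N m; "grip_width": finger opening in m; "finger_force": force on a finger pad.
Only numpy, scipy, OpenCV 4.12 (cv2) and the standard library are available. Lean on these libraries where they do the work, as an engineer would, in place of code of your own. Each camera call takes 0.05 s, during which the arm holds its last target. There are 200 camera calls.

## Working session

There is one attempt and no reset: what is moved stays moved. The work goes in short steps, Python scripts to look and compute and a tool call to move; the robot and the scene stay as the last step left them, time stands still between calls to the robot, and variables do not carry over. Pictures are saved under pics/ and viewed, at most 10 in all, crops included, and the job is handed in when it is done.

Besides the shell and the picture viewer there is one more tool, called by a JSON object that holds its "op" and its "data". jog_arm: Moves the arm, as the interface text tells. Shift numbers are shares of 0.025 m and turn numbers shares of 0.08 rad, none past 1 either way. Its arguments: {"type":"object","properties":{"commands":{"type":"array","items":{"type":"array"}},"claw":{"type":"number"},"force":{"type":"number"}},"required":["commands"]}

```bash
ls; mkdir -p pics
cat > h.py <<'E'
import numpy as np, cv2
from cell import r, viewer, finish_job
from scipy.spatial.transform import Rotation as R
def grab(n):
    s=r.get_state(); f=viewer.grab_frame(n)
    if 'pose' in f: T=np.array(f['pose'])
    else:
        W=np.eye(4); W[:3,:3]=R.from_rotvec(s['eef_rot']).as_matrix(); W[:3,3]=s['ee_pos']
        T=W@np.array(f['T_tool_cam'])
    d=f['depth']; v,u=np.mgrid[:420,:560]
    P=np.stack([(u-f['cx'])/f['fx']*d,(v-f['cy'])/f['fy']*d,d],-1)@T[:3,:3].T+T[:3,3]
    P[d==0]=np.nan
    return f,T,P
def save(f,n): cv2.imwrite('pics/'+n+'.png',np.ascontiguousarray(f['pixels'][...,::-1]))
def ray(f,T,p,z):
    d=T[:3,:3]@np.array([(p[0]-f['cx'])/f['fx'],(p[1]-f['cy'])/f['fy'],1]); return T[:3,3]+d*(z-T[2,3])/d[2]
E
python3 - <<'E'
from h import *
s=r.get_state(); print(s)
for c in ['scene','side']:
    f,T,P=grab(c); save(f,c+'0'); print(c,T.round(3).tolist(),f['fx'])
    for n in 'stand mould ejector mallet beaker release_tin sprue_cone casting_1 mould_plate'.split():
        for o in viewer.cut_out(c,n)[:2]:
            q=P[o['region']]; q=q[~np.isnan(q[:,0])]
            print(n,round(o['p'],2),np.round(o['point']),np.nanpercentile(q,[2,50,98],axis=0).round(3).tolist() if len(q) else 0)
E
```

```text
pics
{'t': 0.0, 'q': array([-1.35818483,  0.33388585,  0.03987736,  1.46629836, -0.01339266,
        1.34330146, -0.0585249 ]), 'joint_velocities': array([-0.00069007,  0.00105614,  0.00137187, -0.00085991,  0.00077383,
       -0.00092917, -0.000624  ]), 'joint_efforts': array([-5.78130748e-04, -6.58569360e+01,  1.36527501e+00, -4.05554402e+01,
        1.67785690e-02,  1.28987335e-02, -1.11049414e-05]), 'ee_pos': array([0.19936493, 0.61847361, 0.40382403]), 'eef_rot': array([-4.87857905e-01, -3.10334348e+00,  2.54685499e-03]), 'contact_force': array([ 0.85562759, -0.49024728, -1.07638314]), 'torque': array([-0.06955826,  0.00644059,  0.03284944]), 'finger_force': 0.0, 'grip_width': 0.08535070023501352}
scene [[-0.734, 0.473, -0.487, 0.955], [0.679, 0.525, -0.514, 0.471], [0.013, -0.708, -0.706, 0.716], [0.0, 0.0, 0.0, 1.0]] 418.03730992970134
stand 0.93 [225. 230.] [[0.575, -0.067, 0.005], [0.643, 0.002, 0.077], [0.683, 0.042, 0.15]]
mould 0.82 [318. 289.] [[0.513, 0.169, 0.001], [0.572, 0.203, 0.038], [0.611, 0.229, 0.059]]
mould 0.28 [378. 254.] [[0.371, 0.175, -0.0], [0.406, 0.226
[... 1119 characters left out ...]
.207, 0.062]]
mallet 0.8 [352. 294.] [[0.371, 0.176, 0.001], [0.402, 0.233, 0.048], [0.431, 0.334, 0.074]]
beaker 0.6 [243. 167.] [[0.559, -0.215, 0.015], [0.588, -0.178, 0.072], [0.614, -0.157, 0.083]]
release_tin 0.67 [277. 211.] [[0.485, -0.089, 0.002], [0.499, -0.072, 0.008], [0.513, -0.059, 0.01]]
release_tin 0.62 [212. 173.] [[0.624, -0.258, 0.003], [0.65, -0.219, 0.026], [0.675, -0.201, 0.03]]
sprue_cone 0.64 [204. 274.] [[0.676, 0.103, 0.001], [0.693, 0.118, 0.01], [0.709, 0.131, 0.049]]
casting_1 0.45 [277. 212.] [[0.486, -0.089, 0.002], [0.499, -0.072, 0.008], [0.513, -0.059, 0.01]]
mould_plate 0.49 [318. 167.] [[0.346, -0.263, 0.001], [0.36, -0.236, 0.013], [0.401, -0.055, 0.136]]
```

View pics/scene0.png

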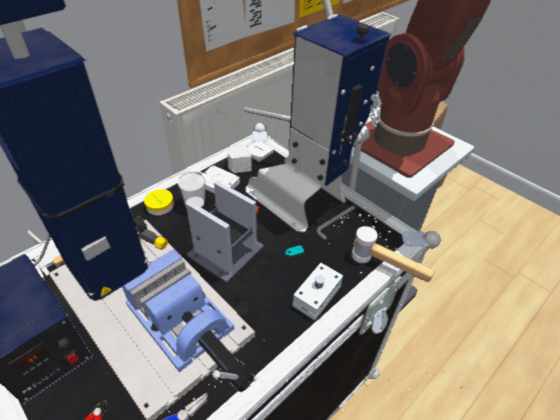

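```bash
cat > m.py <<'E'
from h import *
def rect(P,M,lo,hi):
    q=P[M]; q=q[(q[:,2]>lo)&(q[:,2]<hi)]
    q=q[:,:2]
    c=np.median(q,0); q=q[np.linalg.norm(q-c,axis=1)<.12]
    b=cv2.minAreaRect((q*1000).astype(np.float32)); return len(q),b
E
python3 - <<'E'
from m import *
for c in ['scene','side']:
    f,T,P=grab(c)
    m=viewer.cut_out(c,'mould')[0]['region']; print(c,'mouldtop',rect(P,m,.035,.045))
    e=viewer.cut_out(c,'ejector')[0]['region']; print('ejtop',rect(P,e,.056,.065))
    print('ejlm',[ (round(o['p'],2),ray(f,T,o['point'],.06).round(4)) for o in viewer.landmark_of(c,'ejector_top')[:1]])
    m=viewer.cut_out(c,'mallet')[0]['region']; print('mal head',rect(P,m,.066,.078))
    print('mal handle',rect(P,m,.043,.053))
    print([ (o['p'],ray(f,T,o['point'],.036).round(4)) for o in viewer.landmark_of(c,'mallet_grip')[:1]],[ (o['p'],ray(f,T,o['point'],.0).round(4)) for o in viewer.landmark_of(c,'mallet')[:1]])
    a=np.ones((420,560),bool)&(abs(P[...,0]-.63)<.09)&(abs(P[...,1])<.09)
    q=P[a]; q=q[(q[:,2]>.144)&(q[:,2]<.158)]
    k=cv2.kmeans(q[:,:2].astype(np.float32),2,None,(3,50,1e-6),5,cv2.KMEANS_PP_CENTERS)[1].ravel()
    for i in (0,1): print('rail',cv2.minAreaRect((q[k==i,:2]*1000).astype(np.float32)),q[k==i].mean(0))
    print('stand',[ (o['p'],ray(f,T,o['point'],.0).round(4)) for o in viewer.landmark_of(c,'stand')[:1]])
E
```

```text
scene mouldtop (1045, ((561.5188598632812, 196.854736328125), (97.68917083740234, 52.651119232177734), 9.45772933959961))Traceback (most recent call last):
  File "<stdin>", line 5, in <module>
IndexError: list index out of range
```

The scene camera shows the stand at about (225,230), the mould at (318,290) and the mallet head at (366,245), with its handle running to (430,272). A tall column at (335,100) and a vice at (180,300) are obstacles.

Run:
```python
from m import *
for c in ['scene','side']:
    f,T,P=grab(c)
    for n,lo,hi in [('mould',.036,.044),('ejector',.056,.065),('mallet',.066,.078),('mallet',.043,.053)]:
        o=viewer.cut_out(c,n)
        if o: print(c,n,rect(P,o[0]['region'],lo,hi))
    for n,z in [('ejector_top',.06),('mallet_grip',.036),('mallet',0),('stand',0),('mould',0)]:
        print('lm',n,[(round(o['p'],2),ray(f,T,o['point'],z).round(4)) for o in viewer.landmark_of(c,n)[:1]])
    q=P[(abs(P[...,0]-.63)<.09)&(abs(P[...,1])<.09)]
    q=q[(q[:,2]>.144)&(q[:,2]<.156)]
    k=cv2.kmeans(q[:,:2].astype(np.float32),2,None,(3,50,1e-6),5,cv2.KMEANS_PP_CENTERS)[1].ravel()
    for i in (0,1): print('rail',cv2.minAreaRect((q[k==i,:2]*1000).astype(np.float32)),q[k==i].mean(0))
    # height map of surroundings, cm, 5cm cells
    g=np.full((12,18),-1)
    q=P.reshape(-1,3); q=q[~np.isnan(q[:,0])]
    i=np.floor((q[:,0]-.25)/.05).astype(int); j=np.floor((q[:,1]+.4)/.05).astype(int)
    m=(i>=0)&(i<12)&(j>=0)&(j<18)
    np.maximum.at(g,(i[m],j[m]),(q[m,2]*100).astype(int)); print(g)
    save(f,c+'1')
```

```text
scene mould (1024, ((561.5659790039062, 196.69863891601562), (98.60518646240234, 52.61936569213867), 10.294794082641602))
scene ejector (73, ((561.5382690429688, 196.2637939453125), (19.107078552246094, 17.30860137939453), 41.57305908203125))
scene mallet (256, ((413.3447570800781, 191.604736328125), (39.50970458984375, 39.77273941040039), 54.498924255371094))
scene mallet (546, ((399.46490478515625, 253.40643310546875), (25.609933853149414, 166.43382263183594), 16.575782775878906))
lm ejector_top [(0.62, array([0.5638, 0.1933, 0.06  ]))]
lm mallet_grip [(0.87, array([0.3999, 0.2378, 0.036 ]))]
lm mallet [(0.77, array([0.4168, 0.1896, 0.    ]))]
lm stand [(0.68, array([ 0.6196, -0.0252, -0.    ]))]
lm mould [(0.83, array([0.5625, 0.1967, 0.    ]))]
rail ((663.877685546875, -9.473281860351562), (11.636051177978516, 105.5938720703125), 9.668875694274902) [ 0.66387663 -0.0063179   0.14861116]
rail ((586.82080078125, -22.71512222290039), (11.632152557373047, 105.02786254882812), 9.671318054199219) [ 0.58735918 -0.0207404   0.1483621 ]
[[-1  2  1  0  0 -1 40 40 40 40  0  0  0  2 -1 -1 -1 
[... 1659 characters left out ...]
02  0.15025983]
[[-1 -1 -1 -1 -1 -1 41 40 40 40  0  0  1  2 -1 -1 -1 -1]
 [-1  0  1  1 -1 -1 41 40 43 43  0  0  0  0 -1 -1 -1 -1]
 [-1  0  1  5  5 -1 41 40 40 40  0  7  7  5  5 -1 -1 -1]
 [-1  0  5  5  5  7 40 40 40 40  1  7  7  5 -1 -1 -1 -1]
 [-1  0  2  2  2  1  0  0  1  0  0  0  0  0 -1 -1 -1 -1]
 [-1  0  0  2  2  0  1  0  0  0  0  4  4  0 -1 -1 -1 -1]
 [-1 -1  0  8  8  0 15 15 15  0  0  6  6  0 -1 -1 -1 -1]
 [-1  0  2  8  8 -1  8  7 14  0  0  4  4  0 -1 -1 -1 -1]
 [-1  0  3  2  2  0 15 15 15  0  5  0  0  0 -1 -1 -1 -1]
 [-1  0  0  1  4  4  4 10 10  9  7  6  0  0 -1 -1 -1 -1]
 [ 9 16 20  3 46 46 50 50 32  9  9  9  7  7 -1 -1 -1 -1]
 [-1  0 22 23 46 46 50 51 50  9  9  9 13  7 -1 -1 -1 -1]]
```

View pics/side0.png

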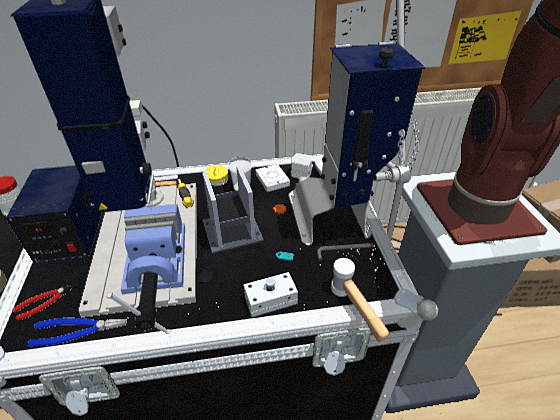

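The side view agrees: mould at (270,292), stand at (230,215), mallet at (343,268), and the column lies between the robot and the stand. Next I twist the tool to match the mould, then go above it.

{"op": "jog_arm", "data": {"commands": [[[0,0,0],-1],[[0,0,0],-1],[[0,0,0],-1],[[0,0,0],-1],[[0,0,0],-1],[[0,0,0],-1]], "claw": -1, "force": 80}}

```text
t: 2.65
ee_pos: [0.1994, 0.6186, 0.4047]
eef_rot: [0.27, -3.13, 0.0]
contact_force: [-0.1, -0.6, 0.1]
grip_width: 0.0855
finger_force: 0.0
```

{"op": "jog_arm", "data": {"commands": [[[-0.57,-0.95,0],0],[[-0.57,-0.95,0],0],[[-0.57,-0.95,0],0],[[-0.57,-0.95,0],0],[[-0.57,-0.95,0],0],[[-0.57,-0.95,0],0],[[-0.57,-0.95,0],0],[[-0.57,-0.95,0],0],[[-0.57,-0.95,0],0],[[-0.57,-0.95,0],0],[[-0.57,-0.95,0],0],[[-0.57,-0.95,0],0],[[-0.57,-0.95,0],0],[[-0.57,-0.95,0],0],[[-0.57,-0.95,0],0],[[-0.57,-0.95,0],0],[[-0.57,-0.95,0],0],[[-0.57,-0.95,0],0],[[-0.57,-0.95,0],0],[[0,0,0],0]]}}

```text
t: 4.32
ee_pos: [0.5449, 0.2135, 0.405]
eef_rot: [-0.252, 3.13, -0.004]
contact_force: [-0.2, -0.4, 0.2]
grip_width: 0.0856
finger_force: 0.0
```

```bash
cat >> m.py <<'E'
def plan(x,y,z,ang,n=None):
    "ang: wanted world angle (deg) of tool y; prints twist and the shift in full-scale units after twist"
    s=r.get_state(); M=R.from_rotvec(s['eef_rot']).as_matrix(); p=s['ee_pos']
    a=np.degrees(np.arctan2(M[1,1],M[0,1])); d=(ang-a+90)%180-90
    tw=-np.radians(d)/.08
    M2=M@R.from_rotvec([0,0,-np.radians(d)]).as_matrix()
    u=M2.T@(np.array([x,y,z])-p)/.025
    print('t',round(s['t'],2),'pos',p.round(4),'yAng',a.round(2),'tilt',M[:,2].round(4),'q',np.round(s['q'],2),'F',np.round(s['contact_force'],1),'grip',round(s['grip_width'],4),round(s['finger_force'],1))
    print('twist rows',tw.round(2),'shift',u.round(2),'n>=',np.abs(u).max().round(1))
E
python3 - <<'E'
from m import *
f,T,P=grab('wrist'); save(f,'w1')
for n,lo,hi in [('mould',.036,.046),('ejector',.056,.066)]:
    o=viewer.cut_out('wrist',n)
    if o: print(n,rect(P,o[0]['region'],lo,hi))
plan(.561,.197,.18,99.8)
E
```

```text
mould (3548, ((561.7421875, 196.76446533203125), (96.31316375732422, 52.022056579589844), 9.9552001953125))
ejector (237, ((560.8407592773438, 197.1914825439453), (17.698671340942383, 18.004894256591797), 32.70636749267578))
t 4.47 pos [0.5418 0.2192 0.4047] yAng 99.61 tilt [-3.e-04  2.e-04 -1.e+00] q [-0.72  0.2   0.3   1.64 -0.06  1.31  1.33] F [-0.5 -0.3 -0.5] grip 0.0855 0.0
twist rows -0.04 shift [-0.61 -1.01  8.99] n>= 9.0
```

{"op": "jog_arm", "data": {"commands": [[[-0.3,-0.5,0.5],0],[[-0.31,-0.51,1],0],[[0,0,1],0],[[0,0,1],0],[[0,0,1],0],[[0,0,1],0],[[0,0,1],0],[[0,0,0],0],[[0,0,0],0],[[0,0,0],0]]}}

```text
t: 5.3
ee_pos: [0.5613, 0.1976, 0.2437]
eef_rot: [-0.265, 3.129, 0.001]
contact_force: [0.9, 0.6, 0.3]
grip_width: 0.0853
finger_force: 0.0
```

Run:
```python
from m import *
plan(.5612,.197,.18,99.8)
```

```text
t 5.3 pos [0.5613 0.1976 0.2437] yAng 99.7 tilt [ 1.3e-03  9.0e-04 -1.0e+00] q [-0.66  0.36  0.3   1.79 -0.13  1.    1.43] F [0.9 0.6 0.3] grip 0.0853 0.0
twist rows -0.02 shift [ 0.01 -0.03  2.55] n>= 2.5
```

{"op": "jog_arm", "data": {"commands": [[[0,-0.03,0.7],0],[[0,0,0.7],0],[[0,0,0.6],0],[[0,0,0.5],0],[[0,0,0],0],[[0,0,0],0]]}}

```text
t: 5.8
ee_pos: [0.5615, 0.1962, 0.1805]
eef_rot: [-0.264, 3.13, 0.0]
contact_force: [0.3, -0.4, 0.5]
grip_width: 0.0854
finger_force: 0.0
```

{"op": "jog_arm", "data": {"commands": [[[0,0,0],0],[[0,0,0],0],[[0,0,0],0],[[0,0,0],0],[[0,0,0],0],[[0,0,0],0],[[0,0,0],0],[[0,0,0],0]], "claw": 1, "force": 80}}

```text
t: 6.47
ee_pos: [0.5618, 0.1964, 0.1812]
eef_rot: [-0.264, 3.129, 0.002]
contact_force: [-1.9, 0.8, 6.8]
grip_width: 0.0507
finger_force: 85.3
```

{"op": "jog_arm", "data": {"commands": [[[0,0,-0.3],0],[[0,0,-0.6],0],[[0,0,-1],0],[[0,0,-1],0],[[0,0,-1],0],[[0,0,-1],0],[[0,0,-1],0],[[0,0,-1],0],[[0,0,-1],0],[[0,0,-1],0],[[0,0,-0.3],0],[[0,0,0],0],[[0,0,0],0]]}}

```text
t: 7.55
ee_pos: [0.5609, 0.1958, 0.4084]
eef_rot: [0.264, -3.129, 0.001]
contact_force: [-0.8, -0.1, -8.0]
grip_width: 0.0507
finger_force: 85.3
```

Run:
```python
from m import *
for c in ['scene','wrist']:
  f,T,P=grab(c); save(f,c+'2')
  for n in ['mould','ejector']:
    o=viewer.cut_out(c,n)
    if o:
      q=P[o[0]['region']]; zt=np.nanpercentile(q[:,2],80 if n=='ejector' else 50); print(c,n,zt, rect(P,o[0]['region'],zt-.005,zt+.005))
# arm clearance over column: arm points with r<.5
f,T,P=grab('scene'); q=P.reshape(-1,3); 
m=(q[:,0]>.1)&(q[:,0]<.5)&(q[:,1]>0.1)&(q[:,1]<.25)&(q[:,2]>.3)
for x in np.arange(.1,.5,.05):
    k=m&(abs(q[:,0]-x)<.025)
    if k.any(): print(x.round(2),np.nanmin(q[k],0).round(3),np.nanmax(q[k],0).round(3))
plan(.6248,-.0158,.40,99.8)
```

```text
scene mould 0.26555431932131307 (979, ((567.463623046875, 196.519287109375), (82.85743713378906, 54.91822052001953), 8.549078941345215))
scene ejector 0.2865029439398341 (99, ((562.0723266601562, 196.0110626220703), (18.11667823791504, 16.164466857910156), 74.829345703125))
wrist mould 0.2653522995168177 (19272, ((552.3436889648438, 194.743408203125), (80.59895324707031, 52.26044464111328), 9.938545227050781))
wrist ejector 0.28560609435543427 (2299, ((559.9796752929688, 196.15098571777344), (20.337987899780273, 19.42768096923828), 25.518922805786133))
t 7.9 pos [0.5612 0.196  0.4088] yAng 99.63 tilt [-1.3e-03 -8.0e-04 -1.0e+00] q [-0.69  0.22  0.33  1.61 -0.07  1.32  1.39] F [ 0.5  0.  -6.8] grip 0.051 85.3
twist rows -0.04 shift [-1.07 -8.78  0.36] n>= 8.8
```

View pics/scene2.png

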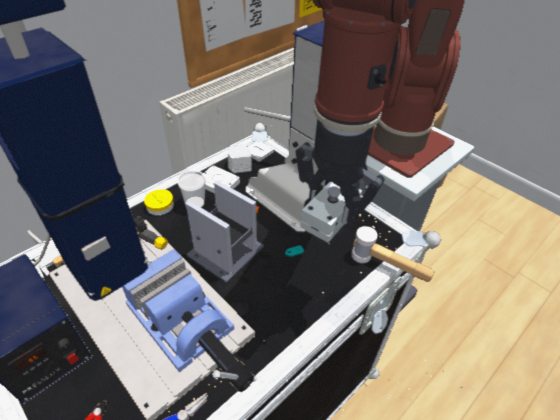

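The mould is held level, about (325,215) in the image. Its forearm is close beside the column top at (310,35), so I check clearance before sweeping sideways.

Run:
```python
from m import *
for c in ['scene','side']:
    f,T,P=grab(c)
    if c=='side': save(f,'side2')
    rgb=f['pixels'].astype(int); 
    for v in range(5,200,18):
        print(c,v,[(u,*(P[v,u]*100).round(0)) for u in range(300,470,24)])
```

```text
scene 5 [(300, np.float64(-19.0), np.float64(-60.0), np.float64(18.0)), (324, np.float64(60.0), np.float64(17.0), np.float64(56.0)), (348, np.float64(59.0), np.float64(20.0), np.float64(56.0)), (372, np.float64(59.0), np.float64(22.0), np.float64(57.0)), (396, np.float64(59.0), np.float64(25.0), np.float64(58.0)), (420, np.float64(10.0), np.float64(2.0), np.float64(41.0)), (444, np.float64(8.0), np.float64(5.0), np.float64(41.0)), (468, np.float64(-119.0), np.float64(-43.0), np.float64(-0.0))]
scene 23 [(300, np.float64(-20.0), np.float64(-60.0), np.float64(11.0)), (324, np.float64(33.0), np.float64(-5.0), np.float64(41.0)), (348, np.float64(60.0), np.float64(21.0), np.float64(55.0)), (372, np.float64(59.0), np.float64(23.0), np.float64(55.0)), (396, np.float64(56.0), np.float64(24.0), np.float64(55.0)), (420, np.float64(10.0), np.float64(2.0), np.float64(37.0)), (444, np.float64(7.0), np.float64(6.0), np.float64(37.0)), (468, np.float64(-119.0), np.float64(-40.0), np.float64(-8.0))]
scene 41 [(300, np.float64(40.0), np.float64(-4.0), np.float64(39.0)), (324, np.float64(59.0), np.flo
[... 9178 characters left out ...]
.0), np.float64(16.0)), (420, np.float64(-11.0), np.float64(-47.0), np.float64(-21.0)), (444, np.float64(-22.0), np.float64(-48.0), np.float64(-23.0)), (468, np.float64(7.0), np.float64(1.0), np.float64(14.0))]
side 185 [(300, np.float64(44.0), np.float64(-9.0), np.float64(6.0)), (324, np.float64(40.0), np.float64(-3.0), np.float64(11.0)), (348, np.float64(38.0), np.float64(6.0), np.float64(17.0)), (372, np.float64(32.0), np.float64(6.0), np.float64(16.0)), (396, np.float64(25.0), np.float64(2.0), np.float64(12.0)), (420, np.float64(11.0), np.float64(-10.0), np.float64(1.0)), (444, np.float64(5.0), np.float64(-9.0), np.float64(1.0)), (468, np.float64(7.0), np.float64(2.0), np.float64(10.0))]
```

View pics/side2.png

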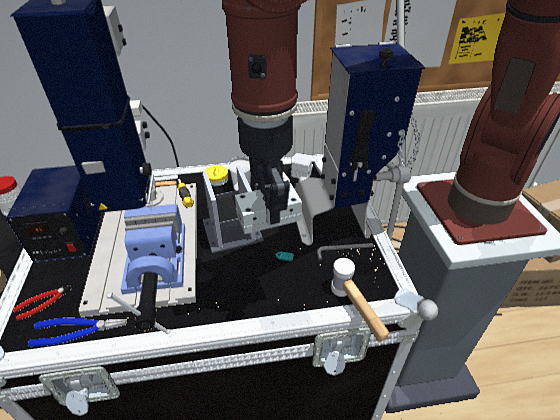

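Wrist drum stands over the tool and stays outside the column's footprint (x .27–.42, top .41). I sweep to the stand at safe height.

{"op": "jog_arm", "data": {"commands": [[[-0.09,-0.4,0],0],[[-0.09,-0.7,0],0],[[-0.09,-0.8,0],0],[[-0.09,-0.8,0],0],[[-0.09,-0.8,0],0],[[-0.09,-0.8,0],0],[[-0.09,-0.8,0],0],[[-0.09,-0.8,0],0],[[-0.09,-0.8,0],0],[[-0.09,-0.8,0],0],[[-0.09,-0.7,0],0],[[-0.08,-0.58,0],0],[[0,0,0],0],[[0,0,0],0],[[0,0,0],0]]}}

```text
t: 9.25
ee_pos: [0.6243, -0.0159, 0.4096]
eef_rot: [0.264, -3.13, -0.001]
contact_force: [-0.5, -0.2, -7.4]
grip_width: 0.051
finger_force: 85.0
```

Run:
```python
from m import *
for c in ['scene','side']:
  f,T,P=grab(c); save(f,c+'3')
  for n in ['mould','ejector']:
    o=viewer.cut_out(c,n)
    if o:
      q=P[o[0]['region']]; zt=np.nanpercentile(q[:,2],80 if n=='ejector' else 70); print(c,n,zt.round(4), rect(P,o[0]['region'],zt-.005,zt+.005))
plan(.6248,-.0158,.345,99.75)
```

```text
scene mould 0.2672 (611, ((642.6375732421875, -12.038021087646484), (57.975791931152344, 53.253021240234375), 9.53828239440918))
scene ejector 0.2881 (56, ((628.9159545898438, -8.543787002563477), (38.33848190307617, 11.612567901611328), 79.3392105102539))
side mould 0.2686 (524, ((622.5862426757812, -12.71883773803711), (96.2974624633789, 58.9439697265625), 9.923874855041504))
t 9.55 pos [ 0.6243 -0.0153  0.4098] yAng 99.69 tilt [ 0.e+00  1.e-04 -1.e+00] q [-0.41  0.29  0.45  1.54 -0.13  1.34  1.8 ] F [-0.3 -0.4 -6.4] grip 0.0509 85.0
twist rows -0.01 shift [-0.02 -0.02  2.59] n>= 2.6
```

View pics/scene3.png

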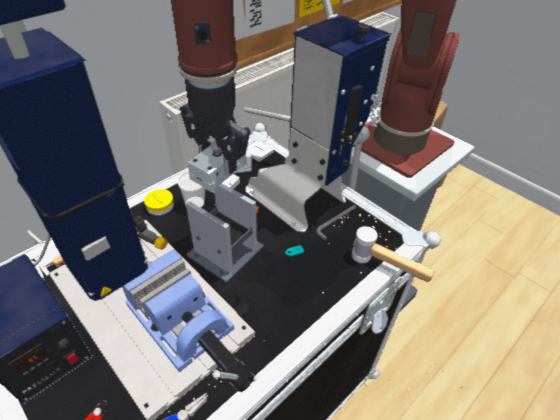

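Mould (210,165) now hangs squarely over the rails. Lowering.

{"op": "jog_arm", "data": {"commands": [[[-0.02,-0.02,0.4],0],[[0,0,0.6],0],[[0,0,0.6],0],[[0,0,0.6],0],[[0,0,0.5],0],[[0,0,0.3],0],[[0,0,0],0],[[0,0,0],0]]}}

```text
t: 10.22
ee_pos: [0.625, -0.0163, 0.3346]
eef_rot: [0.264, -3.13, 0.0]
contact_force: [0.6, -0.3, -6.9]
grip_width: 0.0509
finger_force: 85.3
```

{"op": "jog_arm", "data": {"commands": [[[0,0,0.04],0],[[0,0,0.04],0],[[0,0,0.04],0],[[0,0,0],0]]}}

```text
t: 10.55
ee_pos: [0.625, -0.0163, 0.332]
eef_rot: [-0.264, 3.13, 0.0]
contact_force: [0.5, 0.1, -6.7]
grip_width: 0.0504
finger_force: 85.3
```

{"op": "jog_arm", "data": {"commands": [[[0,0,0.04],0],[[0,0,0.03],0],[[0,0,0],0],[[0,0,0],0]]}}

```text
t: 10.88
ee_pos: [0.625, -0.0164, 0.3312]
eef_rot: [-0.264, 3.13, 0.001]
contact_force: [-4.6, 0.1, 4.7]
grip_width: 0.0511
finger_force: 86.5
```

{"op": "jog_arm", "data": {"commands": [[[0,0,0],0],[[0,0,0],0],[[0,0,0],0],[[0,0,0],0],[[0,0,0],0],[[0,0,0],0]], "claw": -1}}

```text
t: 11.38
ee_pos: [0.625, -0.0164, 0.33]
eef_rot: [-0.264, 3.13, -0.0]
contact_force: [0.6, -0.8, -0.2]
grip_width: 0.0854
finger_force: 0.0
```

{"op": "jog_arm", "data": {"commands": [[[0,0,-0.3],0],[[0,0,-0.7],0],[[0,0,-1],0],[[0,0,-1],0],[[0,0,-1],0],[[0,0,0],0]]}}

```text
t: 11.88
ee_pos: [0.6257, -0.0168, 0.4361]
eef_rot: [-0.263, 3.123, 0.0]
contact_force: [0.7, -0.4, 0.8]
grip_width: 0.0851
finger_force: 0.0
```

Run:
```python
from m import *
for c in ['scene','side','wrist']:
  f,T,P=grab(c); save(f,c+'4')
  for n,lo,hi in [('mould',.185,.196),('ejector',.205,.216)]:
    o=viewer.cut_out(c,n)
    if o: print(c,n,rect(P,o[0]['region'],lo,hi))
plan(.3985,.242,.41,16.4)
```

```text
scene mould (931, ((624.0050048828125, -16.077720642089844), (97.32904052734375, 54.3969841003418), 9.676051139831543))
scene ejector (56, ((625.7310180664062, -14.240415573120117), (15.925551414489746, 14.661578178405762), 53.608001708984375))
side mould (671, ((624.6708984375, -15.457839965820312), (94.07630920410156, 54.883323669433594), 10.034673690795898))
side ejector (43, ((623.7001953125, -15.88759994506836), (18.372188568115234, 12.733870506286621), 86.74227142333984))
wrist mould (8354, ((624.8760375976562, -16.092761993408203), (95.9747543334961, 52.11967086791992), 10.07358169555664))
wrist ejector (675, ((624.7008056640625, -15.972570419311523), (19.22229766845703, 19.180572509765625), 57.49760437011719))
t 12.33 pos [ 0.6249 -0.0163  0.4292] yAng 99.64 tilt [-1.3e-03 -2.0e-04 -1.0e+00] q [-0.41  0.28  0.45  1.51 -0.13  1.37  1.79] F [ 0.5  0.4 -0.5] grip 0.0851 0.0
twist rows 18.16 shift [12.47 -5.77  0.78] n>= 12.5
```

View pics/wrist4.png

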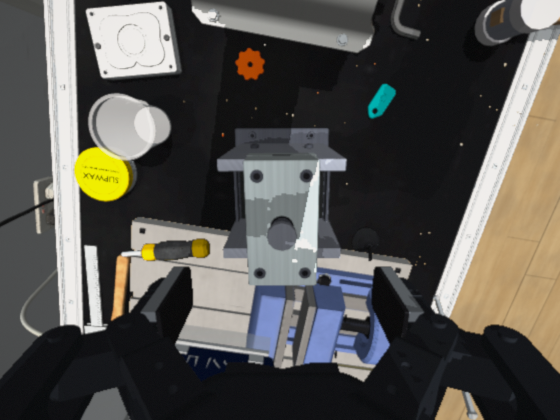

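The mould lies square on both rails with its pin centred at (282,235). Its pin top is at (0.6248,-0.016). Now the mallet.

{"op": "jog_arm", "data": {"commands": [[[0.1,0.5,0],0],[[0.15,0.85,0],0],[[0.15,0.85,0],0],[[0.15,0.85,0],0],[[0.15,0.85,0],0],[[0.15,0.85,0],0],[[0.15,0.85,0],0],[[0.15,0.85,0],0],[[0.15,0.85,0],0],[[0.15,0.85,0],0],[[0.15,0.85,0],0]]}}

```text
t: 13.25
ee_pos: [0.5467, 0.2006, 0.4299]
eef_rot: [0.265, -3.13, -0.0]
contact_force: [-0.2, 0.3, 0.6]
grip_width: 0.085
finger_force: 0.0
```

{"op": "jog_arm", "data": {"commands": [[[0,0,0],1],[[0,0,0],1],[[0,0,0],1],[[0,0,0],1],[[0,0,0],1],[[0,0,0],1],[[0,0,0],1],[[0,0,0],1],[[0,0,0],1],[[0,0,0],1],[[0,0,0],1],[[0,0,0],1],[[0,0,0],1],[[0,0,0],1],[[0,0,0],1],[[0,0,0],1],[[0,0,0],1],[[0,0,0],1],[[0,0,0],0.16],[[0,0,0],0]]}}

```text
t: 14.92
ee_pos: [0.5474, 0.1995, 0.4299]
eef_rot: [-1.879, -2.517, 0.0]
contact_force: [-0.6, 0.0, -0.3]
grip_width: 0.0854
finger_force: 0.0
```

Run:
```python
from m import *
plan(.3985,.242,.41,16.4)
f,T,P=grab('wrist')
for n,lo,hi in [('mallet',.066,.078),('mallet',.043,.053)]:
    o=viewer.cut_out('wrist',n)
    if o: print(n,rect(P,o[0]['region'],lo,hi))
```

```text
t 14.92 pos [0.5474 0.1995 0.4299] yAng 16.51 tilt [-3.e-04  0.e+00 -1.e+00] q [-0.82  0.19  0.46  1.62 -0.08  1.35 -0.06] F [-0.6  0.  -0.3] grip 0.0854 0.0
twist rows 0.02 shift [ 3.31 -5.23  0.8 ] n>= 5.2
mallet (1231, ((413.53631591796875, 192.43011474609375), (40.83604049682617, 40.42251205444336), 4.8465352058410645))
mallet (2458, ((398.5849609375, 259.2947692871094), (26.70130157470703, 157.235595703125), 16.60189437866211))
```

{"op": "jog_arm", "data": {"commands": [[[0.3,-0.5,0],0],[[0.5,-0.8,0],0],[[0.5,-0.8,0],0],[[0.5,-0.8,0],0],[[0.5,-0.8,0],0],[[0.5,-0.8,0],0],[[0.5,-0.73,0],0],[[0,0,0.4],0],[[0,0,0.9],0],[[0,0,0.9],0],[[0,0,0.8],0],[[0,0,0],0],[[0,0,0],0]]}}

```text
t: 16.15
ee_pos: [0.3992, 0.2407, 0.3546]
eef_rot: [-1.881, -2.516, 0.003]
contact_force: [-0.3, -0.3, 0.9]
grip_width: 0.0852
finger_force: 0.0
```

Run:
```python
from m import *
f,T,P=grab('wrist'); save(f,'w5')
o=viewer.cut_out('wrist','mallet')
for m in ([o[0]['region']] if o else [])+[np.isfinite(P[...,0])&(abs(P[...,0]-.4)<.06)&(P[...,1]>.17)&(P[...,1]<.35)]:
    q=P[m]; q=q[np.isfinite(q[:,0])]
    hd=q[(q[:,2]>.066)&(q[:,2]<.078)]; c,rad=cv2.minEnclosingCircle((hd[:,:2]*1000).astype(np.float32)); c=np.array(c)/1000
    h=q[(q[:,2]>.043)&(q[:,2]<.054)]; h=h[np.linalg.norm(h[:,:2]-c,axis=1)>.03]
    b=cv2.minAreaRect((h[:,:2]*1000).astype(np.float32))
    print('head',c.round(4),rad,'handle',b,len(h),'z',np.median(h[:,2]))
print([ray(f,T,o['point'],.036).round(4) for o in viewer.landmark_of('wrist','mallet_grip')[:1]])
plan(.3985,.242,.191,16.4)
```

```text
head [0.4132 0.1923] 20.973501205444336 handle ((392.5517578125, 277.85223388671875), (21.490873336791992, 118.76637268066406), 14.436830520629883) 2871 z 0.04676176576299196
head [0.4132 0.1923] 20.973501205444336 handle ((392.5517578125, 277.85223388671875), (21.490873336791992, 118.76637268066406), 14.436830520629883) 2873 z 0.04676029582981728
[array([0.4012, 0.2422, 0.036 ])]
t 16.3 pos [0.3997 0.2412 0.3563] yAng 16.4 tilt [ 0.0015  0.0012 -1.    ] q [-0.97 -0.02  0.33  1.97  0.01  1.19 -0.36] F [-0.6  0.  -0.3] grip 0.0852 0.0
twist rows 0.0 shift [ 0.04 -0.05  6.61] n>= 6.6
```

View pics/w5.png

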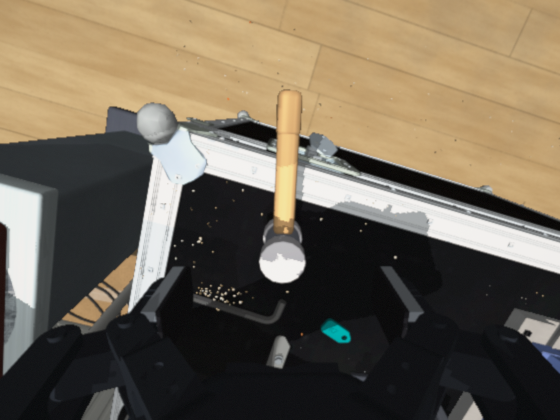

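Handle at (287,150), head at (282,255). Handle bears 104°, so grip point is (0.4006, 0.2428).

Run:
```python
from m import *
plan(.4006,.2428,.191,14.0)
```

```text
t 16.3 pos [0.3997 0.2412 0.3563] yAng 16.4 tilt [ 0.0015  0.0012 -1.    ] q [-0.97 -0.02  0.33  1.97  0.01  1.19 -0.36] F [-0.6  0.  -0.3] grip 0.0852 0.0
twist rows 0.52 shift [0.05 0.04 6.61] n>= 6.6
```

{"op": "jog_arm", "data": {"commands": [[[0,0,0],0.52],[[0.05,0.04,0.6],0],[[0,0,0.8],0],[[0,0,0.8],0],[[0,0,0.8],0],[[0,0,0.8],0],[[0,0,0.8],0],[[0,0,0.8],0],[[0,0,0.7],0],[[0,0,0.5],0],[[0,0,0],0],[[0,0,0],0]]}}

```text
t: 17.3
ee_pos: [0.4002, 0.2428, 0.1906]
eef_rot: [1.934, 2.476, 0.0]
contact_force: [-0.6, -0.2, 0.7]
grip_width: 0.0855
finger_force: 0.0
```

Run:
```python
from m import *
plan(.4006,.2428,.191,14.0)
```

```text
t 17.3 pos [0.4002 0.2428 0.1906] yAng 14.02 tilt [ 2.e-04 -0.e+00 -1.e+00] q [-0.94  0.21  0.33  2.13 -0.09  0.81 -0.31] F [-0.6 -0.2  0.7] grip 0.0855 0.0
twist rows 0.01 shift [-0.    0.02 -0.02] n>= 0.0
```

Gripping, then lifting straight up.

{"op": "jog_arm", "data": {"commands": [[[0,0,0],0],[[0,0,0],0],[[0,0,0],0],[[0,0,0],0],[[0,0,0],0],[[0,0,0],0],[[0,0,0],0],[[0,0,0],0],[[0,0,0],0],[[0,0,0],0]], "claw": 1, "force": 120}}

```text
t: 18.13
ee_pos: [0.4, 0.2427, 0.1905]
eef_rot: [1.934, 2.476, 0.001]
contact_force: [-0.6, 0.4, 5.8]
grip_width: 0.0182
finger_force: 116.9
```

{"op": "jog_arm", "data": {"commands": [[[0,0,-0.3],0],[[0,0,-0.6],0],[[0,0,-1],0],[[0,0,-1],0],[[0,0,-1],0],[[0,0,-1],0],[[0,0,-1],0],[[0,0,-1],0],[[0,0,-1],0],[[0,0,-1],0],[[0,0,-0.6],0],[[0,0,0],0],[[0,0,0],0]]}}

```text
t: 19.22
ee_pos: [0.3996, 0.2423, 0.4273]
eef_rot: [-1.934, -2.476, -0.0]
contact_force: [-1.2, 0.4, -5.4]
grip_width: 0.0187
finger_force: 118.2
```

```bash
cat > mal.py <<'E'
from m import *
def mal(c):
    f,T,P=grab(c); s=r.get_state(); o=viewer.cut_out(c,'mallet')
    if not o: print('none'); return f
    q=P[o[0]['region']]; q=q[np.isfinite(q[:,0])]; top=np.percentile(q[:,2],98)
    hd=q[(q[:,2]>top-.006)&(q[:,2]<top+.006)]
    cc,rad=cv2.minEnclosingCircle((hd[:,:2]*1000).astype(np.float32))
    A=np.c_[hd[:,:2]-hd[:,:2].mean(0),np.ones(len(hd))]; pl=np.linalg.lstsq(A,hd[:,2],rcond=None)[0]
    print(c,round(o[0]['p'],2),'top z',np.median(hd[:,2]).round(4),'centre',np.round(cc,1),round(rad,1),'med',np.median(hd,0).round(4),'slope',pl[:2].round(3),len(hd))
    return f
E
python3 - <<'E'
from mal import *
for c in ['scene','side','wrist']: save(mal(c),c+'6')
plan(.55,.25,.435,14)
E
```

```text
scene 0.56 top z 0.3072 centre [412.6 190.4] 21.5 med [0.4155 0.1923 0.3072] slope [-0.043 -0.021] 337
side 0.82 top z 0.284 centre [384.7 288.4] 47.4 med [0.3874 0.2985 0.284 ] slope [-0.117 -0.024] 614
wrist 0.91 top z 0.2821 centre [392.9 272.8] 63.9 med [0.3885 0.2884 0.2821] slope [-0.004  0.006] 15206
t 19.52 pos [0.3996 0.2424 0.4264] yAng 14.01 tilt [-0.0015 -0.0015 -1.    ] q [-0.98 -0.07  0.33  1.87  0.02  1.34 -0.42] F [ 0.3 -0.6 -5.4] grip 0.0187 118.1
twist rows 0.0 shift [-1.16  5.91 -0.35] n>= 5.9
```

{"op": "jog_arm", "data": {"commands": [[[-0.2,0.4,-0.1],0],[[-0.3,0.8,-0.25],0],[[-0.3,0.8,-0.25],0],[[-0.3,0.8,-0.25],0],[[-0.3,0.8,-0.25],0],[[-0.3,0.8,-0.25],0],[[-0.3,0.8,-0.25],0],[[-0.3,0.8,-0.25],0],[[0,0,0],0]]}}

```text
t: 20.27
ee_pos: [0.5628, 0.2216, 0.4739]
eef_rot: [1.935, 2.471, 0.0]
contact_force: [-1.0, -0.9, -5.2]
grip_width: 0.0184
finger_force: 118.6
```

{"op": "jog_arm", "data": {"commands": [[[-0.4,0.02,0],0],[[-0.8,0.02,0],0],[[-0.8,0.02,0],0],[[-0.8,0.02,0],0],[[-0.8,0.02,0],0],[[-0.8,0.02,0],0],[[-0.8,0.02,0],0],[[-0.8,0.02,0],0],[[-0.8,0.02,0],0],[[-0.6,0.02,0],0],[[0,0,0],0],[[0,0,0],0]]}}

```text
t: 21.27
ee_pos: [0.6086, 0.0431, 0.4734]
eef_rot: [-1.936, -2.473, 0.001]
contact_force: [0.8, 0.5, -5.0]
grip_width: 0.0181
finger_force: 118.5
```

Run:
```python
from mal import *
for c in ['scene','side']: save(mal(c),c+'7')
plan(.6116,.0344,.45,14)
```

```text
scene 0.76 top z 0.3535 centre [630.7   7.4] 40.2 med [ 0.6251 -0.0171  0.3535] slope [-0.026 -0.053] 126
side 0.61 top z 0.347 centre [619.2   0.9] 19.0 med [0.6083 0.0083 0.347 ] slope [0.103 0.039] 38
t 21.47 pos [0.6086 0.0458 0.4735] yAng 14.12 tilt [-6.e-04  4.e-04 -1.e+00] q [-0.61  0.24  0.57  1.48 -0.13  1.45  0.21] F [ 0.7 -0.4 -4.9] grip 0.0183 118.5
twist rows 0.03 shift [-0.47  0.    0.94] n>= 0.9
```

{"op": "jog_arm", "data": {"commands": [[[-0.25,0,0.4],0.03],[[-0.22,0,0.5],0],[[0,0,0.3],0],[[0,0,0],0],[[0,0,0],0]]}}

```text
t: 21.88
ee_pos: [0.6115, 0.0334, 0.4427]
eef_rot: [-1.936, -2.472, 0.002]
contact_force: [-0.6, 1.4, -3.2]
grip_width: 0.0184
finger_force: 118.5
```

Run:
```python
from mal import *
f,T,P=grab('scene'); save(f,'s8'); f2,_,_=grab('side'); a=np.hstack([f['pixels'][60:300,100:370],f2['pixels'][60:300,130:400]])
cv2.imwrite('pics/a8.png',cv2.resize(np.ascontiguousarray(a[...,::-1]),(800,356)))
q=P[(abs(P[...,0]-.6248)<.1)&(abs(P[...,1]+.016)<.05)]; 
for z in (.21,): 
  k=q[(q[:,2]>.310)&(q[:,2]<.328)]; 
  if len(k): print(cv2.minEnclosingCircle((k[:,:2]*1000).astype(np.float32)),np.median(k,0),len(k))
plan(.6116,.0344,.4385,14)
```

```text
((608.3569946289062, 9.659181594848633), 52.089046478271484) [ 0.62717421 -0.02153442  0.32242656] 209
t 21.98 pos [0.6118 0.0335 0.4439] yAng 13.89 tilt [ 1.e-04  1.e-04 -1.e+00] q [-0.59  0.26  0.58  1.53 -0.14  1.4   0.23] F [ 0.  -0.1 -4. ] grip 0.0181 118.5
twist rows -0.02 shift [0.04 0.   0.22] n>= 0.2
```

View pics/a8.png

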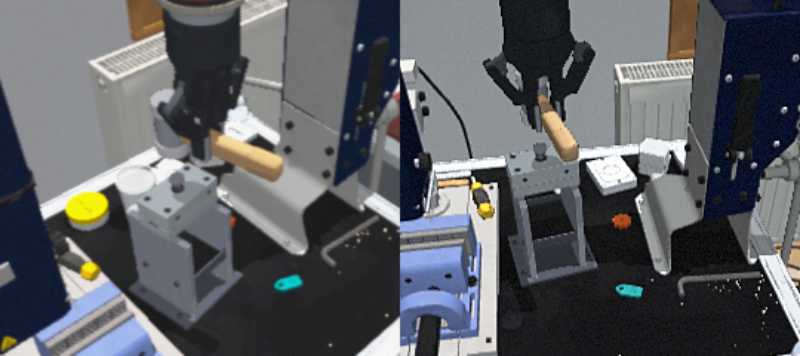

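Run:
```python
from mal import *
f,T,P=grab('scene')
def pr(p):
    c=np.linalg.inv(T)@np.r_[p,1]; return np.round([f['fx']*c[0]/c[2]+f['cx'],f['fy']*c[1]/c[2]+f['cy']])
for z in (.21,.253,.325): print(z,pr([.6248,-.016,z]))
o=viewer.cut_out('scene','mallet')
for x in o[:2]: print(x['p'],x['point'],np.argwhere(x['region']).min(0),np.argwhere(x['region']).max(0))
# head cylinder pts: dominated by visible surface at cols ~205-218
for v in range(118,150,6): print(v,[P[v,u].round(3).tolist() for u in (204,209,214,219)])
```

```text
0.21 [219. 179.]
0.253 [217. 160.]
0.325 [214. 126.]
0.81 [247.6, 160.0] [119 201] [181 291]
0.49 [193.0, 179.9] [169 177] [202 206]
118 [[0.346, -0.476, -0.002], [0.326, -0.478, -0.011], [0.31, -0.473, -0.016], [0.651, 0.038, 0.377]]
124 [[0.633, -0.032, 0.324], [0.626, -0.027, 0.324], [0.62, -0.021, 0.323], [0.657, 0.046, 0.373]]
130 [[0.643, -0.018, 0.323], [0.672, 0.041, 0.367], [0.668, 0.047, 0.368], [0.66, 0.049, 0.366]]
136 [[0.644, -0.018, 0.313], [0.673, 0.041, 0.357], [0.673, 0.054, 0.364], [0.669, 0.061, 0.366]]
142 [[0.64, -0.026, 0.294], [0.639, -0.013, 0.301], [0.664, 0.039, 0.341], [0.666, 0.055, 0.35]]
148 [[0.357, -0.478, -0.112], [0.64, -0.013, 0.289], [0.636, -0.005, 0.292], [0.655, 0.037, 0.324]]
```

{"op": "jog_arm", "data": {"commands": [[[0,0,0.04],0],[[0,0,1],0],[[0,0,1],0],[[0,0,-0.4],0]]}}

```text
t: 22.42
ee_pos: [0.611, 0.0339, 0.3982]
eef_rot: [-1.934, -2.472, 0.007]
contact_force: [1.5, 0.0, 0.4]
grip_width: 0.0181
finger_force: 119.6
```

{"op": "jog_arm", "data": {"commands": [[[0,0,-0.8],0],[[0,0,-0.84],0],[[0,0,0],0],[[0,0,0],0]]}}

```text
t: 22.75
ee_pos: [0.612, 0.0331, 0.4461]
eef_rot: [1.936, 2.472, 0.004]
contact_force: [0.1, -0.6, -6.7]
grip_width: 0.0182
finger_force: 118.9
```

```bash
cat > chk.py <<'E'
from mal import *
plan(.6116,.0344,.4385,14)
for c in ('scene','side'):
    f,T,P=grab(c)
    for o in viewer.cut_out(c,'moulding')[:3]: print(c,'moulding',round(o['p'],2),np.round(o['point']),np.nanmedian(P[o['region']],0).round(3))
    o=viewer.cut_out(c,'ejector')
    if o: print(c,'ej',round(o[0]['p'],2),np.nanpercentile(P[o[0]['region']],90,axis=0).round(4))
    o=viewer.cut_out(c,'mould')
    if o: print(rect(P,o[0]['region'],.184,.196))
    q=P[(abs(P[...,0]-.6248)<.028)&(abs(P[...,1]+.016)<.04)]; q=q[(q[:,2]>.06)&(q[:,2]<.1)]; print('shelf z pct',np.percentile(q[:,2],[5,50,80,95,99]).round(4) if len(q) else None,len(q))
    save(f,c+'_chk%d'%int(r.get_state()['t']*100))
E
python3 chk.py
```

```text
t 22.75 pos [0.612  0.0331 0.4461] yAng 13.87 tilt [ 3.2e-03  7.0e-04 -1.0e+00] q [-0.59  0.26  0.58  1.52 -0.14  1.4   0.23] F [ 0.1 -0.6 -6.7] grip 0.0182 118.9
twist rows -0.03 shift [ 0.06 -0.    0.31] n>= 0.3
(952, ((624.7391967773438, -15.564308166503906), (96.74612426757812, 53.01719284057617), 10.406244277954102))
shelf z pct [0.0693 0.0713 0.0722 0.0739 0.0767] 252
(588, ((623.8930053710938, -14.990642547607422), (95.66077423095703, 55.70851516723633), 9.763829231262207))
shelf z pct [0.0714 0.0732 0.0751 0.0783 0.0794] 529
```

{"op": "jog_arm", "data": {"commands": [[[0,0,0.2],0],[[0,0,1],0],[[0,0,1],0],[[0,0,0],0]]}}

```text
t: 23.48
ee_pos: [0.6118, 0.0335, 0.3863]
eef_rot: [1.935, 2.474, -0.002]
contact_force: [1.2, -1.1, 6.8]
grip_width: 0.0182
finger_force: 122.0
```

{"op": "jog_arm", "data": {"commands": [[[0,0,-0.6],0],[[0,0,-0.8],0],[[0,0,-0.8],0],[[0,0,0],0],[[0,0,0],0]]}}

```text
t: 23.9
ee_pos: [0.6119, 0.0332, 0.4438]
eef_rot: [1.936, 2.473, 0.002]
contact_force: [0.4, 0.1, -5.4]
grip_width: 0.0183
finger_force: 120.5
```

```bash
python3 chk.py
```

```text
t 23.9 pos [0.6119 0.0332 0.4438] yAng 13.87 tilt [ 1.4e-03  2.0e-04 -1.0e+00] q [-0.59  0.26  0.58  1.53 -0.14  1.39  0.23] F [ 0.4  0.1 -5.4] grip 0.0183 120.5
twist rows -0.03 shift [0.05 0.   0.21] n>= 0.2
(957, ((624.517333984375, -16.031570434570312), (97.58778381347656, 53.518089294433594), 9.99058723449707))
shelf z pct [0.0695 0.0714 0.0725 0.0735 0.0769] 258
(555, ((625.3489379882812, -15.609878540039062), (93.2543716430664, 55.98828125), 9.987020492553711))
shelf z pct [0.0714 0.0733 0.0754 0.0785 0.0792] 528
```

```bash
ls pics
python3 - <<'E'
from mal import *
import glob
for c in ('scene','side'):
    fs=sorted(glob.glob(f'pics/{c}_chk*.png')); a=cv2.imread(f'pics/{c}4.png').astype(int); 
    f,T,P=grab(c)
    def pr(p):
        k=np.linalg.inv(T)@np.r_[p,1]; return np.array([f['fx']*k[0]/k[2]+f['cx'],f['fy']*k[1]/k[2]+f['cy']])
    pts=np.array([pr([.6248+x,-.016+y,.077]) for x in(-.035,.035) for y in(-.045,.045)]); lo=pts.min(0).astype(int);hi=pts.max(0).astype(int)
    for p in fs:
        d=abs(cv2.imread(p).astype(int)-a).max(2)[lo[1]:hi[1],lo[0]:hi[0]]; print(c,p,lo,hi,(d>40).sum(),d.size)
E
```

```text
a8.png
s8.png
scene0.png
scene1.png
scene2.png
scene3.png
scene4.png
scene6.png
scene7.png
scene_chk2295.png
scene_chk2410.png
side0.png
side1.png
side2.png
side3.png
side4.png
side6.png
side7.png
side_chk2315.png
side_chk2430.png
w1.png
w5.png
wrist2.png
wrist4.png
wrist6.png
scene pics/scene_chk2295.png [196 207] [250 248] 17 2214
scene pics/scene_chk2410.png [196 207] [250 248] 20 2214
side pics/side_chk2315.png [213 193] [246 221] 124 924
side pics/side_chk2430.png [213 193] [246 221] 123 924
```

Run:
```python
from mal import *
for c in ('scene','side'):
    f,T,P=grab(c); o=viewer.cut_out(c,'mallet')[0]; q=P[o['region']]; q=q[np.isfinite(q[:,0])]
    d=np.array([np.cos(np.radians(104)),np.sin(np.radians(104))]); u=(q[:,:2]-[.6248,-.016])@d; w=(q[:,:2]-[.6248,-.016])@[-d[1],d[0]]
    for a in np.arange(-.02,.16,.01):
        k=(abs(u-a)<.005)&(abs(w)<.021)
        if k.sum()>3: print(c,a.round(2),k.sum(),'top z',np.percentile(q[k,2],95).round(4))
```

```text
scene -0.02 34 top z 0.3275
scene -0.01 163 top z 0.3276
scene 0.0 181 top z 0.3268
scene 0.01 161 top z 0.2966
scene 0.02 59 top z 0.285
scene 0.03 12 top z 0.2861
scene 0.05 7 top z 0.3001
scene 0.06 49 top z 0.301
scene 0.07 91 top z 0.2999
scene 0.08 92 top z 0.2996
scene 0.09 92 top z 0.2991
scene 0.1 99 top z 0.2984
scene 0.11 88 top z 0.2987
scene 0.12 108 top z 0.2987
scene 0.13 101 top z 0.2984
scene 0.14 129 top z 0.298
scene 0.15 35 top z 0.294
side 0.0 22 top z 0.316
side 0.01 65 top z 0.3238
side 0.02 37 top z 0.3203
side 0.03 17 top z 0.3038
side 0.04 22 top z 0.3031
side 0.05 24 top z 0.3029
side 0.06 29 top z 0.3027
side 0.07 45 top z 0.3019
side 0.08 43 top z 0.3017
side 0.09 46 top z 0.3011
side 0.1 45 top z 0.3008
side 0.11 36 top z 0.3003
side 0.12 57 top z 0.3009
side 0.13 52 top z 0.2998
side 0.14 118 top z 0.2995
side 0.15 64 top z 0.2955
```

{"op": "jog_arm", "data": {"commands": [[[0,0,0.38],0],[[0,0,1],0],[[0,0,1],0],[[0,0,0],0]]}}

```text
t: 24.93
ee_pos: [0.6117, 0.0336, 0.3815]
eef_rot: [1.936, 2.474, -0.002]
contact_force: [-0.6, 0.6, 6.3]
grip_width: 0.0184
finger_force: 126.1
```

{"op": "jog_arm", "data": {"commands": [[[0,0,-0.58],0],[[0,0,-0.9],0],[[0,0,-0.9],0],[[0,0,0],0],[[0,0,0],0]]}}

```text
t: 25.35
ee_pos: [0.6119, 0.0332, 0.4439]
eef_rot: [1.936, 2.473, 0.002]
contact_force: [-1.3, 0.8, -6.2]
grip_width: 0.0182
finger_force: 124.6
```

```bash
python3 chk.py
```

```text
t 25.35 pos [0.6119 0.0332 0.4439] yAng 13.88 tilt [ 1.8e-03  4.0e-04 -1.0e+00] q [-0.59  0.26  0.58  1.53 -0.14  1.39  0.23] F [-1.3  0.8 -6.2] grip 0.0182 124.6
twist rows -0.03 shift [ 0.05 -0.    0.22] n>= 0.2
scene moulding 0.5 [158. 203.] [ 0.659 -0.223  0.025]
scene ej 0.6 [0.6414 0.1156 0.3249]
(950, ((624.4088134765625, -16.61431884765625), (97.4380874633789, 55.17494201660156), 10.199792861938477))
shelf z pct [0.0695 0.0713 0.0724 0.0736 0.0772] 259
side ej 0.63 [ 0.6313 -0.0081  0.2113]
(523, ((635.8860473632812, -13.250934600830078), (71.36197662353516, 55.34173583984375), 10.27612018585205))
shelf z pct [0.0714 0.0731 0.0751 0.0788 0.0797] 529
```

```bash
cat > tilt.py <<'E'
from mal import *
def tilt(hx,hy,ang=104,cams=('scene','side')):
  for c in cams:
    f,T,P=grab(c); o=viewer.cut_out(c,'mallet')
    if not o: continue
    q=P[o[0]['region']]; q=q[np.isfinite(q[:,0])]
    d=np.array([np.cos(np.radians(ang)),np.sin(np.radians(ang))]); u=(q[:,:2]-[hx,hy])@d; w=(q[:,:2]-[hx,hy])@[-d[1],d[0]]
    A=[];Z=[]
    for a in np.arange(.07,.145,.01):
        k=(abs(u-a)<.005)&(abs(w)<.015)
        if k.sum()>3: A.append(a);Z.append(np.percentile(q[k,2],90))
    if len(A)>2:
        m,b=np.polyfit(A,Z,1); print(c,'slope deg',np.degrees(np.arctan(m)).round(2),'z at grip',round(m*.052+b,4),'z at head',round(b,4),'flange',r.get_state()['ee_pos'][2].round(4))
if __name__=='__main__': tilt(.6248,-.016)
E
python3 tilt.py
```

```text
scene slope deg -6.41 z at grip 0.3 z at head 0.3059 flange 0.4434
side slope deg -7.24 z at grip 0.3029 z at head 0.3095 flange 0.4436
```

Run:
```python
from mal import *
L=[]
for c,(u0,v0) in (('scene',(165,140)),('side',(180,150))):
    f,T,P=grab(c); a=np.ascontiguousarray(f['pixels'][v0:v0+145,u0:u0+100,::-1]); a=cv2.resize(a,None,fx=4,fy=4,interpolation=cv2.INTER_CUBIC)
    for dx,dy in ((-10,-20.5),(10,-20.5),(10,20.5),(-10,20.5)):
        an=np.radians(9.8-90); x=.6248+(dx*np.cos(an)-dy*np.sin(an))/1e3; y=-.016+(dx*np.sin(an)+dy*np.cos(an))/1e3
        k=np.linalg.inv(T)@[x,y,.077,1]; p=((f['fx']*k[0]/k[2]+f['cx']-u0)*4,(f['fy']*k[1]/k[2]+f['cy']-v0)*4); cv2.circle(a,(int(p[0]),int(p[1])),3,(0,0,255),-1)
    L.append(a)
cv2.imwrite('pics/look9.png',np.hstack(L))
```

```text
(no output)
```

View pics/look9.png

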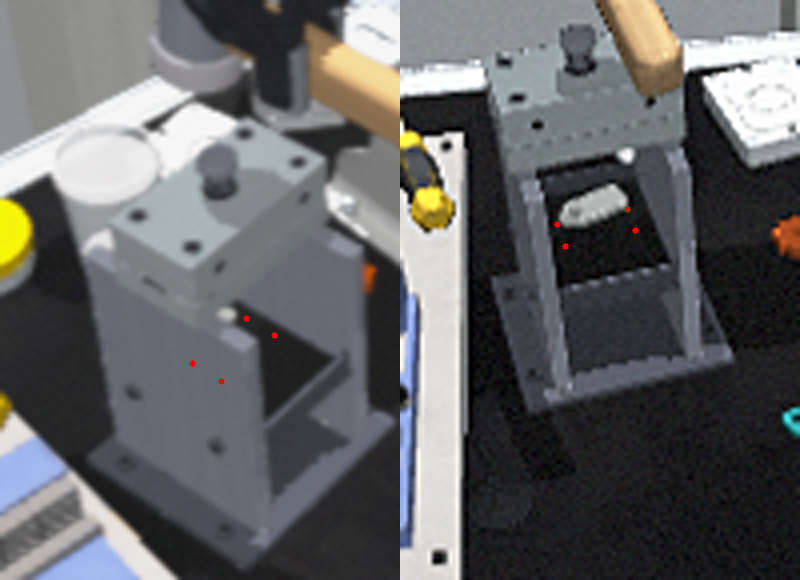

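Side view shows the white tag lying on the shelf at (595,205), and the pin is up at (578,50). The blow has worked. The mallet has tilted about 6° in the grip. I take it back to its place.

{"op": "jog_arm", "data": {"commands": [[[0.2,0,-0.6],0],[[0.4,0,-0.6],0],[[0.8,-0.02,0],0],[[0.8,-0.02,0],0],[[0.8,-0.02,0],0],[[0.8,-0.02,0],0],[[0.8,-0.02,0],0],[[0.8,-0.02,0],0],[[0.8,-0.02,0],0],[[0.8,-0.02,0],0],[[0.8,-0.02,0],0]]}}

```text
t: 26.97
ee_pos: [0.5603, 0.2224, 0.4738]
eef_rot: [1.937, 2.473, 0.001]
contact_force: [0.5, -0.7, -4.7]
grip_width: 0.0184
finger_force: 124.5
```

{"op": "jog_arm", "data": {"commands": [[[0.2,-0.4,0.1],0],[[0.3,-0.8,0.3],0],[[0.3,-0.8,0.3],0],[[0.3,-0.8,0.3],0],[[0.3,-0.8,0.3],0],[[0.3,-0.8,0.3],0],[[0.3,-0.8,0.3],0],[[0.3,-0.8,0.3],0],[[0,0,0],0],[[0,0,0],0]]}}

```text
t: 27.8
ee_pos: [0.4004, 0.2415, 0.4188]
eef_rot: [-1.935, -2.475, -0.001]
contact_force: [0.9, -0.2, -3.8]
grip_width: 0.0186
finger_force: 124.1
```

Run:
```python
from tilt import *
plan(.4002,.2428,.24,14)
p=r.get_state()['ee_pos']; tilt(p[0]+.0132,p[1]-.0504)
```

```text
t 27.8 pos [0.4004 0.2415 0.4188] yAng 13.96 tilt [ 0.e+00  6.e-04 -1.e+00] q [-1.   -0.07  0.35  1.88  0.02  1.32 -0.41] F [ 0.9 -0.2 -3.8] grip 0.0186 124.1
twist rows -0.01 shift [0.05 0.   7.15] n>= 7.2
side slope deg -6.73 z at grip 0.2785 z at head 0.2846 flange 0.4191
```

{"op": "jog_arm", "data": {"commands": [[[0.05,0,0.5],0],[[0,0,0.9],0],[[0,0,0.9],0],[[0,0,0.9],0],[[0,0,0.9],0],[[0,0,0.9],0],[[0,0,0.9],0],[[0,0,0.9],0],[[0,0,0.8],0],[[0,0,0.6],0],[[0,0,0.5],0],[[0,0,0.2],0],[[0,0,0.1],0],[[0,0,0],0],[[0,0,0],0]]}}

```text
t: 29.25
ee_pos: [0.4014, 0.2428, 0.1944]
eef_rot: [1.937, 2.473, 0.001]
contact_force: [-0.6, 1.0, -4.8]
grip_width: 0.0182
finger_force: 124.1
```

{"op": "jog_arm", "data": {"commands": [[[0,0,0.04],0],[[0,0,0.04],0],[[0,0,0],0],[[0,0,0],0]]}}

```text
t: 29.58
ee_pos: [0.4009, 0.2427, 0.192]
eef_rot: [1.937, 2.474, 0.001]
contact_force: [0.3, 0.2, -4.6]
grip_width: 0.0181
finger_force: 124.2
```

{"op": "jog_arm", "data": {"commands": [[[0,0,0.05],0],[[0,0,0.05],0],[[0,0,0.03],0],[[0,0,0],0],[[0,0,0],0]]}}

```text
t: 30.0
ee_pos: [0.4009, 0.2426, 0.1884]
eef_rot: [1.937, 2.473, -0.0]
contact_force: [0.4, 0.4, -4.8]
grip_width: 0.0184
finger_force: 124.2
```

{"op": "jog_arm", "data": {"commands": [[[0,0,0.04],0],[[0,0,0.03],0],[[0,0,0],0],[[0,0,0],0]]}}

```text
t: 30.33
ee_pos: [0.4009, 0.2426, 0.1867]
eef_rot: [1.937, 2.474, -0.0]
contact_force: [-0.2, 0.0, -5.7]
grip_width: 0.0182
finger_force: 124.2
```

{"op": "jog_arm", "data": {"commands": [[[0,0,0.04],0],[[0,0,0],0],[[0,0,0],0]]}}

```text
t: 30.58
ee_pos: [0.4009, 0.2426, 0.1857]
eef_rot: [-1.937, -2.474, 0.0]
contact_force: [-0.5, -0.2, -5.5]
grip_width: 0.0186
finger_force: 124.2
```

{"op": "jog_arm", "data": {"commands": [[[0,0,0.03],0],[[0,0,0],0],[[0,0,0],0]]}}

```text
t: 30.83
ee_pos: [0.4009, 0.2426, 0.185]
eef_rot: [1.937, 2.473, -0.0]
contact_force: [-0.4, 0.5, -4.4]
grip_width: 0.0183
finger_force: 124.2
```

{"op": "jog_arm", "data": {"commands": [[[0,0,0.05],0],[[0,0,0],0],[[0,0,0],0]]}}

```text
t: 31.08
ee_pos: [0.401, 0.2428, 0.1843]
eef_rot: [-1.937, -2.473, -0.0]
contact_force: [-3.0, -0.8, 5.5]
grip_width: 0.0183
finger_force: 126.2
```

{"op": "jog_arm", "data": {"commands": [[[0,0,0.04],0],[[0,0,0],0],[[0,0,0],0]]}}

```text
t: 31.33
ee_pos: [0.4011, 0.2429, 0.1839]
eef_rot: [-1.937, -2.473, -0.001]
contact_force: [-6.5, -2.0, 17.2]
grip_width: 0.0181
finger_force: 127.8
```

{"op": "jog_arm", "data": {"commands": [[[0,0,-0.04],0],[[0,0,0],0],[[0,0,0],0],[[0,0,0],0]], "force": 20}}

```text
t: 31.67
ee_pos: [0.401, 0.2428, 0.1842]
eef_rot: [-1.937, -2.473, -0.001]
contact_force: [-3.7, -0.6, 8.1]
grip_width: 0.018
finger_force: 125.8
```

{"op": "jog_arm", "data": {"commands": [[[0,0,0],0],[[0,0,0],0],[[0,0,0],0],[[0,0,0],0],[[0,0,0],0],[[0,0,0],0]], "claw": -1}}

```text
t: 32.17
ee_pos: [0.4009, 0.2426, 0.1837]
eef_rot: [1.937, 2.474, -0.0]
contact_force: [0.5, -0.4, -0.1]
grip_width: 0.0852
finger_force: 0.0
```

{"op": "jog_arm", "data": {"commands": [[[0,0,-0.3],0],[[0,0,-0.7],0],[[0,0,-1],0],[[0,0,-1],0],[[0,0,-1],0],[[0,0,-1],0],[[0,0,-1],0],[[0,0,-1],0],[[0,0,-1],0],[[0,0,0],0]]}}

```text
t: 33.0
ee_pos: [0.4019, 0.2429, 0.389]
eef_rot: [1.937, 2.472, 0.011]
contact_force: [-0.2, 0.5, -0.4]
grip_width: 0.0857
finger_force: 0.0
```

Run:
```python
from tilt import *
tilt(.4132,.1923)
L=[]
for c in ('scene','side','wrist'):
    f,T,P=grab(c); a=f['pixels'][...,::-1]
    if c!='wrist': L.append(cv2.resize(a[130:340,140:440],(400,280)))
    for n,lo,hi in [('mallet',.066,.078),('mould',.185,.196),('ejector',.204,.217),('release_tin',.02,.03),('sprue_cone',.03,.06),('casting_1',0.002,.012),('casting_2',0.002,.012),('beaker',.07,.085),('mould_plate',.006,.016)]:
        o=viewer.cut_out(c,n)
        if o:
            k=rect(P,o[0]['region'],lo,hi); print(c,n,round(o[0]['p'],2),k[0],np.round(k[1][0],1),np.round(k[1][1]),round(k[1][2],1))
cv2.imwrite('pics/last.png',np.ascontiguousarray(np.hstack(L))); print(r.get_state()['t'],r.get_state()['ee_pos'])
```

```text
scene slope deg 0.67 z at grip 0.0472 z at head 0.0466 flange 0.3849
side slope deg 0.9 z at grip 0.0494 z at head 0.0486 flange 0.3832
scene mallet 0.57 258 [415.4 187. ] [42. 39.] 36.4
scene mould 0.9 932 [624.8 -16.3] [97. 54.] 9.9
scene ejector 0.65 67 [625.6 -15.2] [19. 16.] 81.5
scene release_tin 0.7 454 [ 654.4 -234.1] [66. 65.] 75.9
scene sprue_cone 0.75 21 [696.7 110.9] [4. 9.] 65.4
scene casting_1 0.65 106 [513.9  86.1] [20. 39.] 69.3
scene casting_2 0.65 106 [513.9  86.1] [20. 39.] 69.3
scene beaker 0.74 356 [ 587.7 -184.9] [64. 63.] 8.0
scene mould_plate 0.58 281 [ 334.4 -233.4] [62. 63.] 4.2
side mallet 0.66 302 [414.6 188.1] [39. 41.] 11.5
side mould 0.96 689 [624.1 -14.8] [96. 54.] 11.2
side ejector 0.6 57 [623.7 -15.1] [20. 17.] 84.1
side sprue_cone 0.72 24 [695.4 110.9] [4. 9.] 47.2
side casting_1 0.69 114 [513.   86.5] [21. 39.] 69.8
side casting_2 0.69 114 [513.   86.5] [21. 39.] 69.8
side beaker 0.38 44 [ 560.7 -184.8] [12. 49.] 10.2
side mould_plate 0.41 67 [ 354.6 -234.4] [19. 59.] 2.2
wrist mallet 0.59 1276 [414.7 188.9] [40. 41.] 14.9
wrist sprue_cone 0.88 0 [0. 0.] [0. 0.] 0.0
wrist casting_1 0.87 342 [514.3  86.4] [20. 41.] 69.9
wrist casting_2 0.87 342 [514.3  86.4] [20. 41.] 69.9
wrist mould_plate 0.2 104 [413.4 194.7] [40. 21.] 13.8
34.7 [0.40090095 0.24261688 0.38371721]
  return _methods._mean(a, axis=axis, dtype=dtype,
  ret = um.true_divide(
```

View pics/last.png

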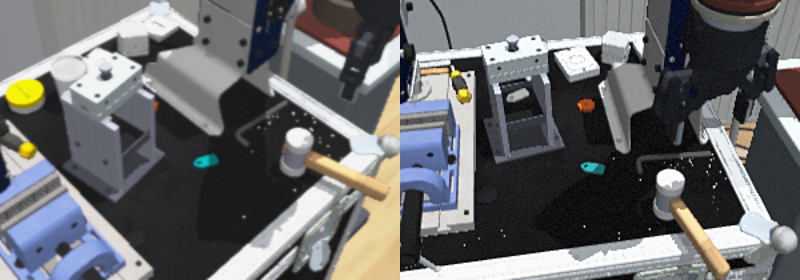

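The mallet stands level on its head at (670,195) on the right, and the mould is square on the rails. The pin is up, the moulding lies on the shelf at (517,95), and the bystanders look unmoved.

```bash
python3 -c "
from cell import finish_job; print(finish_job())"
```

```text
the job is handed in; nothing more can be done
None
```

The job is handed in at about 35 s: the moulding dropped onto the shelf after three mallet blows. The mould sits square on the rails with the pin up, the mallet is back on its head on the bench, and nothing lying about appears to have moved.

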